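Shift the drip arm one hole and hold its lock pin home

ROBOT

A 6-joint arm with a two-finger parallel gripper is mounted at the origin on the work surface. World frame = base frame: x ahead of the robot, y to its left, z up, the work surface at z = 0. Lengths are in m, angles in rad, forces in N, time in s.
With the tool pointing down it reaches from about 0.325 to 0.9 m from the base axis. Payload 6.1 kg.
Tool frame: the origin (TCP) lies midway between the tips of the shut fingers; the grasp point (between the pads) lies r.pinch_z behind it (r.pinch_z is the distance from the TCP to the grasp point, in m); z points along the fingers, y is the line along which they close (so a half turn about z gives the same grasp; the last joint's range is limited). The gripper opens to 87 mm and grips with 3 to 60 N. Pads are 19 mm wide; open, the fingers measure 117 mm over their backs; the gripper's body (75 mm by 190 mm) begins 51 mm behind the grasp point.
Start: joints at [1.165, 0.22, 1.526, -0, 1.395, -0.126], TCP at [0.173, 0.601, 0.223] pointing down, gripper open.
Joint ranges: [-2.98, 2.98], [-0.91, 2.08], [0.09, 2.57], [-1.24, 4.39], [0.2, 2.65], [-2.68, 2.68]. Speed limits (rad/s): [2.57, 2.57, 3.01, 3.14, 3.14, 3.14].

INTERFACE

Orientations are given as a unit quaternion [x, y, z, w].
In Python, from workcell import r, imaging gives the robot as it stands.
- The arm moves only by the tool jog_arm, called after "Request:" as name(argument=value, ...), one argument or row to a line, values as JSON. Schema: {"type":"object","properties":{"segments":{"type":"object","properties":{"finger_gap":{"type":"array","items":{"type":"number"},"minItems":1,"maxItems":12},"dx":{"type":"array","items":{"type":"number"},"minItems":1,"maxItems":12},"dy":{"type":"array","items":{"type":"number"},"minItems":1,"maxItems":12},"dz":{"type":"array","items":{"type":"number"},"minItems":1,"maxItems":12},"yaw":{"type":"array","items":{"type":"number"},"minItems":1,"maxItems":12}},"additionalProperties":false,"required":["finger_gap","dx","dy","dz","yaw"]},"clamp_n":{"type":"number"},"only":{"type":"string"},"quiet":{"type":"boolean"},"lines":{"type":"string"}},"required":["segments"],"additionalProperties":false}. segments is an object with one list for each field, all of the same length, 1 to 12, a row being the entries at one place: finger_gap (the finger opening in m), dx, dy, dz (the shift in units of 5 mm), yaw (a turn about the tool's z in units of 0.05 rad); each row shifts and turns the commanded pose from where the row before left it, along the tool's axes as they then stand; what a row does not reach is not made up. A row lasts 1/8 s, in which the tool goes at most 0.0625 m and 0.188 rad, less where a joint would pass 70% of its speed; a pose out of reach is approached as far as the arm can. The fingers move at their own pace and stop on an object; clamp_n is the grip in N (left out, the last holds). Time passes only in rows, so rows that do not move let the fingers close. The tool returns the time, the measured TCP pose, the force, the opening and the grip force at its end. only (a regular expression) keeps the lines of the reply that match it, lines (a string "A,B") keeps lines A to B, and quiet returns only ok. Input that does not fit is refused with a message, and nothing moves.
- r.get_state(): the state, without advancing time (a new reading comes with each control period).
- imaging.grab_frame(name): name is "scene" or "side" or "wrist"; returns the picture (384x512x3 uint8, blue, green, red); there is no depth.
- imaging.camera_params(name): a dict with "mtx" (3x3 intrinsics, pixels), "R" (3x3) and "t" (3): a world point X has camera coordinates R X + t. Camera axes: x right, y down, z forward; pixel columns grow to the right and rows downward; lengths in m; the calibration is good to about 2 mm. A picture is of the moment at which its call begins: read the wrist's pose just before it. camera_params takes no time and is no camera call; for the wrist camera it gives the pose at the moment of the call.
- r.hand_in(): hands the job in; it is judged then, once.
The state is a dict: "t": time; "joints": joint angles; "dq": joint speeds; "joint_torque": joint torques, N m; "tool_pos": TCP position; "tool_rot": TCP orientation; "wrist_force": force on the tool from outside, world axes, zero at the start; "wrist_torque": the same for the moment, N m; "gripper_width": finger opening in m; "grip_force": force on a finger pad.
Only numpy, scipy, OpenCV 4.12 (cv2) and the standard library are available. Lean on these libraries where they do the work, as an engineer would, in place of code of your own. Each camera call takes 0.05 s, during which the arm holds its last target. There are 200 camera calls.

TASK

The drip nozzle has to stand over the edge of the grinding lap. Gently pinch the black knob of the spring lock plunger (never more than 60 N on it in all, both fingers together), pull it up until the pin is clear, slide the tube section along its rail to the very next hole towards the end where the round lap pan stands, and let the pin drop fully home in that hole. Finish while still holding the knob with the pin down, and leave all the other things on the bench where they lie.

Things in the scene. Friction and masses are not known exactly. Their poses are not given: they have to be found in the camera images.
- rail: fixed level square aluminium tube, 30 x 30 mm, 320 mm long, top 95 mm above the bench, on two cream end feet (44 x 30 mm, 104 mm tall, centred at y = -165 and 165 mm). Origin on the bench under the middle hole; y along the rail, z up, x away from the robot. Five 14 mm holes in its top at y = -100, -50, 0, 50, 100 mm. Place and yaw (within 0.5 rad) vary
- slide (a joint): m along the rail's +y of the steel tube section (sleeve 40 mm wide, 70 mm long, 60 to 100 mm above the bench, 0.35 to 0.7 kg), limits -0.1 to 0.1. It starts pinned in the middle hole (within 1.5 mm of 0; the pin has 2 mm of play either way); next holes at -0.05 and 0.05. Unlocked, it slides with about 2 N of friction. It carries a copper drip pipe
- plunger (a joint): lift in m of the lock plunger: 0 is fully home (pin 10 mm deep in a hole), clear of the hole from 0.010, end stop at 0.016. A spring pushes it down with 5 N at 0, 9 N at 0.016. Let down between holes, the round-tipped 10 mm pin rides on the rail at about 0.010
- knob (a point): point on the axis of the plunger's upright ribbed black knob, 24 mm in diameter, 36 mm tall, over the section's middle; with the pin home it is 130 mm above the bench, 18 mm below the knob's top. Under the knob is a 19 mm collar at 100 to 110 mm. Axes as rail. Forces of both fingers on knob and section must stay under 60 N added up: grip with 10 to 20 N per finger
- nozzle (a point): lower tip of the brass drip nozzle, carried by the section 172 mm out from the rail's middle on the pan's side, 84 mm above the bench; the copper pipe runs 110 mm above the bench at most
- pan: fixed round cream pan, 210 mm in diameter, 75 mm tall, holding a 152 mm grey metal lap disc (top at 55 mm) with a black nut; origin at the centre of its underside, 170 mm behind the rail and 115 mm to one side of the rail's middle (rail y +115 or -115 mm: the end to slide towards)
- dop_block: fixed wooden block, 100 x 120 x 45 mm, with small brass rods standing in it up to 75 mm; origin under its centre; it stands at the other end, where the pan does not
- gear_a: loose dark toothed disc, 52 mm in diameter, 10 mm thick, lying on the lap; origin under its centre; leave alone
- gear_b: loose steel toothed disc, 60 mm in diameter, 10 mm thick, on the bench in front of the rail; origin under its centre; leave alone
- hex_key: loose L-shaped steel key, 75 x 28 mm, 5 mm thick, lying in front of the rail; origin under the middle of its long leg; leave alone
- polish_jar: loose amber jar, 42 mm in diameter, 55 mm tall, beyond the +y end of the rail; origin under its centre; leave alone
- loupe: loose folding magnifier, about 50 x 26 x 17 mm, in front of the rail; origin under its case; leave alone
- spare_dop: loose brass holder, a 16 mm cube with a thin rod either side, 62 mm long, in front of the rail; origin under the cube; leave alone
- brush: loose brush lying beyond the -y end of the rail, low; origin on its underside; leave alone

How it is judged:
On the way, in this order (a step that is already met when the one before it is completed fails the run):
1. the plunger is pulled up clear of the hole with the section still at the starting hole (value of joint plunger above 0.0095 m and value of joint slide between -0.006 and 0.006 m), for 0.05 s.
2. the pin is fully home in the next hole on the pan's side (((y of pan in the frame of rail above 0 m and value of joint slide between 0.046 and 0.054 m) or (y of pan in the frame of rail below 0 m and value of joint slide between -0.054 and -0.046 m)) and value of joint plunger below 0.0025 m), for 0.2 s.
At the end, for the whole second after the job is handed in: the section stands in the first hole on the pan's side of the start (joint slide within 4 mm of 50 mm that way), the plunger is fully down (under 2.5 mm of lift), the section is at rest, and the fingers are still holding the knob (over 1 N of contact) (all of step 2 and contact force between the fingers and plunger above 1 N and velocity of joint slide between -0.01 and 0.01 m/s); the arm keeps its last pose, push and grip.
It fails at once if the section and its knob are squeezed or pushed with more than 60 N in all by the arm or fingers (contact force between any of the arm, the fingers and slide above 60 N).
It fails at once if another thing on the bench is shifted by more than 20 mm (distance of any of gear_a, gear_b, hex_key, polish_jar, loupe, spare_dop, brush from where it was at the start of the episode above 0.02 m).
It also fails if it takes over 32 s, if anything falls off the work surface, if the arm or the gripper's body presses on something with over 40 N, if the wrist force passes 120 N, or if a joint passes its speed limit or range.

## Working session

There is one attempt and no reset: what is moved stays moved. The work goes in short steps, Python scripts to look and compute and a tool call to move; the robot and the scene stay as the last step left them, time stands still between calls to the robot, and variables do not carry over. Pictures are saved under pics/ and viewed, at most 10 in all, crops included, and the job is handed in when it is done.

```bash
mkdir -p pics; python3 - <<'E'
from workcell import r, imaging
import cv2,numpy as np
a=imaging.grab_frame("scene");b=imaging.grab_frame("side")
cv2.imwrite("pics/scene.png",cv2.resize(a,(800,600)));cv2.imwrite("pics/side.png",cv2.resize(b,(800,600)))
s=r.get_state();print(s["t"],s["tool_pos"],s["tool_rot"],s["gripper_width"],r.pinch_z)
E
```

```text
0.1 [0.17239202 0.60015223 0.2215244 ] [ 1.39449875e-01  9.90228717e-01 -8.76760153e-04 -2.27916821e-04] 0.08690813621585154 0.0187
```

View pics/scene.png

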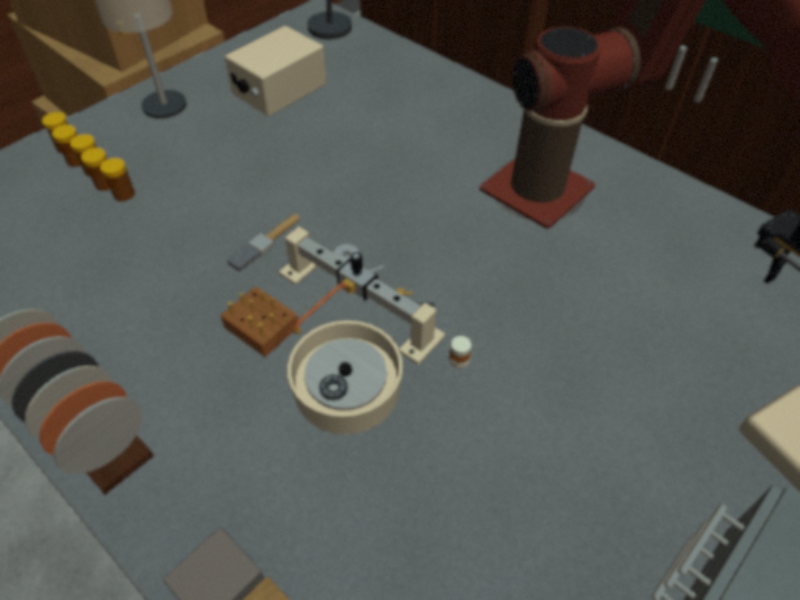

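View pics/side.png

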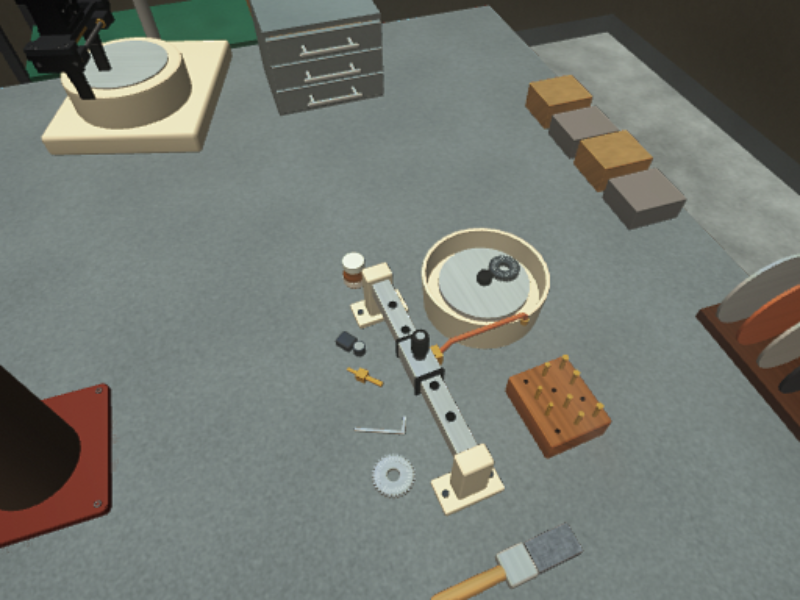

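The pan and jar are both at the rail's +y end (the upper end in the side view), so the section must slide toward +y. In the side view the knob is at (421,345), with foot tops at about (377,271) and (474,457). In the scene view the knob is at (356,264), with foot tops at (298,235) and (425,313).

```bash
cat > h.py <<'E'
from workcell import r, imaging
import numpy as np
def back(name,px,z,s=0.64):
    c=imaging.camera_params(name);R,t=c["R"],np.array(c["t"]).ravel()
    d=R.T@np.linalg.inv(c["mtx"])@[px[0]*s,px[1]*s,1];o=-R.T@t
    return o+d*(z-o[2])/d[2]
E
python3 - <<'E'
from h import *
import cv2
for n,k,p,m in (("side",(420,334),(377,271),(474,457)),("scene",(356,256),(298,235),(425,313))):
    print(n,back(n,k,.148),back(n,p,.104),back(n,m,.104))
b=imaging.grab_frame("side")
cv2.imwrite("pics/c.png",cv2.resize(b[150:330,200:350],(750,900*1))[:600]) if 0 else cv2.imwrite("pics/c.png",cv2.resize(b[160:310,210:330],(480,600),interpolation=cv2.INTER_CUBIC))
E
```

```text
side [ 0.55904096 -0.0591412   0.148     ] [0.54624954 0.10271652 0.104     ] [ 0.57110418 -0.22439648  0.104     ]
scene [ 0.55785055 -0.05640801  0.148     ] [ 0.56909801 -0.21673093  0.104     ] [0.54544666 0.1112483  0.104     ]
```

View pics/c.png

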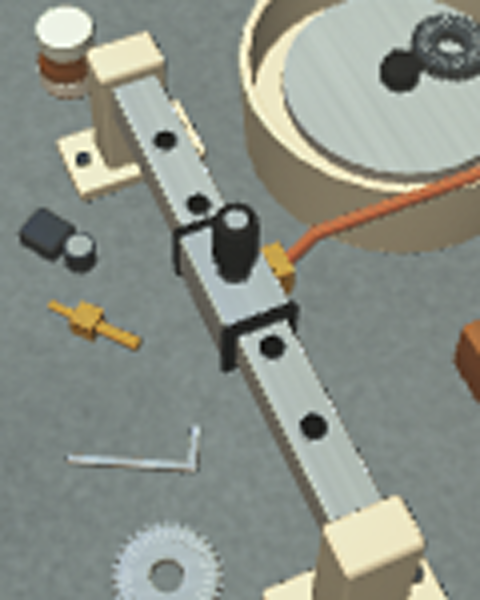

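The manual's scale: shifts go in units of 5 mm and turns go in units of 0.05 rad. Converting my numbers, -0.0395 m is -7.9, -0.0376 m is -7.52.

Request:
jog_arm(
  segments={"finger_gap": [0.087, 0.087, 0.087, 0.087, 0.087, 0.087, 0.087, 0.087, 0.087, 0.087, 0.087, 0.087], "dx": [-7.9, -7.9, -7.9, -7.9, -7.9, -7.9, -7.9, -7.9, -7.9, -7.9, -7.9, -7.9], "dy": [-7.52, -7.52, -7.52, -7.52, -7.52, -7.52, -7.52, -7.52, -7.52, -7.52, -7.52, -7.52], "dz": [0, 0, 0, 0, 0, 0, 0, 0, 0, 0, 0, 0], "yaw": [0, 0, 0, 0, 0, 0, 0, 0, 0, 0, 0, 0]},
  clamp_n=15,
)

```text
t: 1.65
tool_pos: [0.5041, 0.0344, 0.2224]
tool_rot: [0.14, 0.99, 0.0, 0.0]
wrist_force: [0.7, 0.8, 0.7]
gripper_width: 0.0869
grip_force: 0.0
```

Request:
jog_arm(
  segments={"finger_gap": [0.087, 0.087, 0.087, 0.087, 0.087], "dx": [-7.9, -7.9, 0, 0, 0], "dy": [-7.52, -7.52, 0, 0, 0], "dz": [0, 0, 0, 0, 0], "yaw": [0, 0, -3.56, -3.56, 0]},
)

```text
t: 2.28
tool_pos: [0.5585, -0.0581, 0.2221]
tool_rot: [-0.037, 0.999, 0.0, -0.0]
wrist_force: [0.3, -0.4, 0.5]
gripper_width: 0.087
grip_force: 0.0
```

```bash
python3 - <<'E'
from h import *
import cv2
C=lambda u,v:(210+u/4,160+v/4)
print("knob",back("side",C(237,217),.148,1))
for p in ((165,140),(198,204),(272,347),(313,427)): print(back("side",C(*p),.095,1))
s=r.get_state();print(s["t"],s["tool_pos"],s["tool_rot"],s["joints"])
a=imaging.grab_frame("wrist");cv2.imwrite("pics/w1.png",cv2.resize(a,(800,600)))
E
```

```text
knob [ 0.55951415 -0.06060645  0.148     ]
[0.5508389  0.03804392 0.095     ]
[ 0.55452484 -0.01181598  0.095     ]
[ 0.5620399  -0.11170891  0.095     ]
[ 0.56559937 -0.16152219  0.095     ]
2.275 [ 0.55851433 -0.05811136  0.22208762] [-3.71125395e-02  9.99311010e-01  1.09341241e-04 -3.91552889e-04] [-2.44104857e-01  7.03556361e-02  1.69430156e+00 -7.38359676e-06
  1.37774849e+00 -1.88914190e+00]
```

View pics/w1.png

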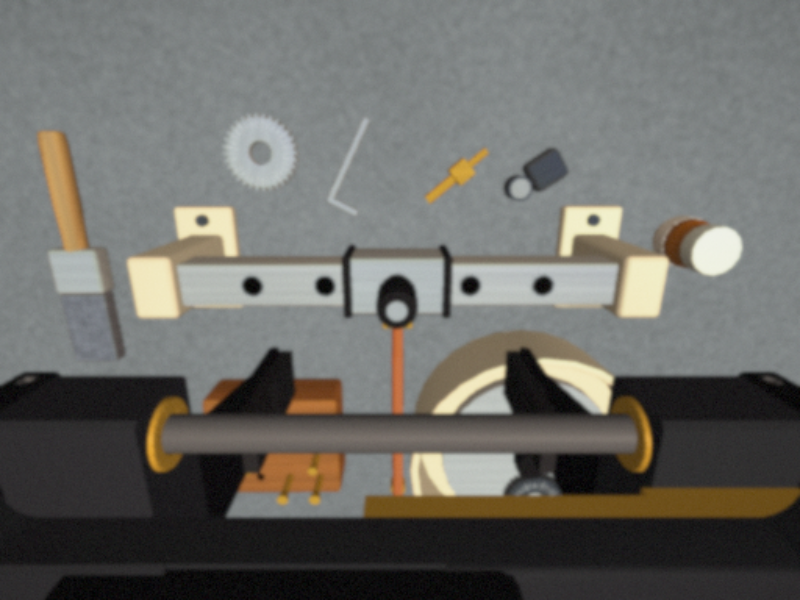

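The wrist view shows the rail lying level across the picture, so the yaw is right. The knob top is at (397,311) and the holes are at (252,286), (325,286), (470,286) and (543,286).

```bash
python3 - <<'E'
from h import *
from scipy.spatial.transform import Rotation as Ro
k=back("wrist",(397,311),.148);print(k)
h=[back("wrist",(u,286),.095) for u in (252,325,470,543)];print(h,np.mean(h,0))
s=r.get_state();R=Ro.from_quat(s["tool_rot"]).as_matrix()
for t in (k,np.mean(h,0)): print(R.T@(np.r_[t[:2],.114]-s["tool_pos"]))
E
```

```text
[ 0.55920249 -0.05887227  0.148     ]
[array([ 0.56678473, -0.15873656,  0.095     ]), array([ 0.56319418, -0.10855   ,  0.095     ]), array([ 0.55606478, -0.00889943,  0.095     ]), array([0.55247676, 0.04125183, 0.095     ])] [ 0.55963011 -0.05873354  0.095     ]
[-0.00066908 -0.00100383  0.10822347]
[-0.00110563 -0.00089642  0.10822325]
```

Scaled: -0.001 m is -0.2, 0.05 m is 10.

Request:
jog_arm(
  segments={"finger_gap": [0.087, 0.087, 0.087, 0.05, 0.035, 0.03, 0.027], "dx": [-0.2, 0, 0, 0, 0, 0, 0], "dy": [-0.2, 0, 0, 0, 0, 0, 0], "dz": [10, 8, 3.6, 0, 0, 0, 0], "yaw": [0, 0, 0, 0, 0, 0, 0]},
  clamp_n=15,
)

```text
t: 3.2
tool_pos: [0.5606, -0.059, 0.1158]
tool_rot: [-0.038, 0.999, -0.0, 0.001]
wrist_force: [0.8, 0.3, -0.1]
gripper_width: 0.0552
grip_force: 0.0
```

Request:
jog_arm(
  segments={"finger_gap": [0.015, 0.015, 0.015, 0.015], "dx": [0, 0, 0, 0], "dy": [0, 0, 0, 0], "dz": [0, 0, 0, 0], "yaw": [0, 0, 0, 0]},
  clamp_n=15,
)

```text
t: 3.7
tool_pos: [0.5598, -0.0589, 0.1145]
tool_rot: [-0.038, 0.999, -0.0, -0.0]
wrist_force: [-1.1, 0.1, -0.4]
gripper_width: 0.0238
grip_force: 15.0
```

Gripped at 15 N with a 23.8 mm opening, and little side force. Next I lift it slowly by about 13 mm.

Scaled: -0.003 m is -0.6, -0.0015 m is -0.3.

Request:
jog_arm(
  segments={"finger_gap": [0.015, 0.015, 0.015, 0.015, 0.015, 0.015, 0.015], "dx": [0, 0, 0, 0, 0, 0, 0], "dy": [0, 0, 0, 0, 0, 0, 0], "dz": [-0.6, -0.6, -0.6, -0.6, -0.3, 0, 0], "yaw": [0, 0, 0, 0, 0, 0, 0]},
  clamp_n=17,
)

```text
t: 4.58
tool_pos: [0.5596, -0.0589, 0.1278]
tool_rot: [-0.038, 0.999, 0.0, -0.0]
wrist_force: [3.3, -0.8, -8.7]
gripper_width: 0.0237
grip_force: 17.0
```

The upward pull is −8.7 N at 13 mm of lift, which matches the spring, so the pin is clear. Next I slide 50 mm along the tool's +y.

Request:
jog_arm(
  segments={"finger_gap": [0.015, 0.015, 0.015, 0.015, 0.015, 0.015, 0.015, 0.015, 0.015, 0.015], "dx": [0, 0, 0, 0, 0, 0, 0, 0, 0, 0], "dy": [1, 1.6, 1.6, 1.6, 1.6, 1.4, 0.8, 0.4, 0, 0], "dz": [0, 0, 0, 0, 0, 0, 0, 0, 0, 0], "yaw": [0, 0, 0, 0, 0, 0, 0, 0, 0, 0]},
)

```text
t: 5.82
tool_pos: [0.5559, -0.0087, 0.1279]
tool_rot: [-0.038, 0.999, 0.0, -0.0]
wrist_force: [2.1, 1.6, -8.9]
gripper_width: 0.0233
grip_force: 17.0
```

```bash
python3 - <<'E'
from h import *
import cv2
a=imaging.grab_frame("wrist");cv2.imwrite("pics/w2.png",cv2.resize(a,(800,600)))
E
```

```text
(no output)
```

View pics/w2.png

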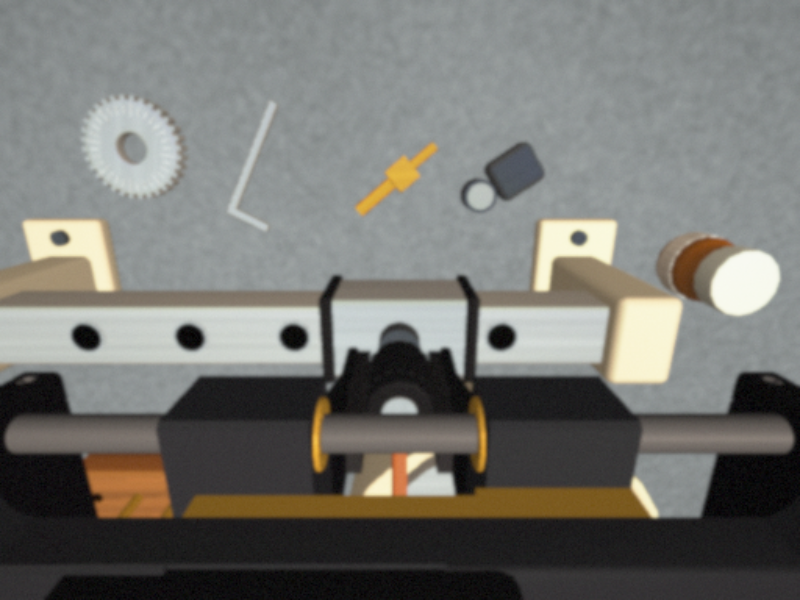

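The section moved with the knob. The neighbouring holes are at x=294 and x=501, so their midpoint is 397.5, and the knob is at 399. That puts it centred within about 1 mm, so I let it down.

Request:
jog_arm(
  segments={"finger_gap": [0.015, 0.015, 0.015, 0.015, 0.015, 0.015, 0.015, 0.015], "dx": [0, 0, 0, 0, 0, 0, 0, 0], "dy": [0, 0, 0, 0, 0, 0, 0, 0], "dz": [0.6, 0.6, 0.6, 0.6, 0.5, 0, 0, 0], "yaw": [0, 0, 0, 0, 0, 0, 0, 0]},
)

```text
t: 6.88
tool_pos: [0.5562, -0.0092, 0.1144]
tool_rot: [-0.038, 0.999, -0.0, 0.0]
wrist_force: [-5.9, 0.9, 4.9]
gripper_width: 0.0231
grip_force: 17.0
```

TCP is back at the home height with 4.9 N of upward push. I'll check by picture that the pin is really down.

```bash
python3 - <<'E'
from h import *
import cv2
b=imaging.grab_frame("side");w=imaging.grab_frame("wrist")
im=np.hstack([cv2.resize(b[180:280,210:310],(400,400),interpolation=3),cv2.resize(w[180:280,205:305],(400,400),interpolation=3)])
cv2.imwrite("pics/s3.png",im)
c=imaging.camera_params("side")
# predicted knob top centre in side crop for home / riding
for z in (.148,.158):
    p=c["mtx"]@(c["R"]@np.array([.5557,-.009,z])+np.ravel(c["t"]));p=p[:2]/p[2];print(z,(p-[210,180])*4)
c=imaging.camera_params("wrist")
for z in (.148,.158):
    p=c["mtx"]@(c["R"]@np.array([.5557,-.009,z])+np.ravel(c["t"]));p=p[:2]/p[2];print(z,(p-[205,180])*4, p)
E
```

```text
0.148 [198.22878903  64.24702265]
0.158 [198.20390035  53.10342639]
0.148 [202.29445766 341.46893298] [255.57361442 265.36723325]
0.158 [202.31442863 387.00612877] [255.57860716 276.75153219]
```

View pics/s3.png

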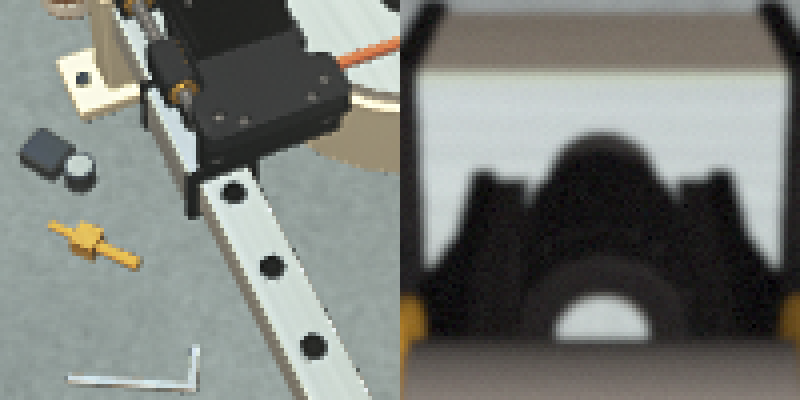

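In the wrist crop, the light cap on the knob is centred at row ~340. The prediction is 341 for pin home and 387 for riding on the rail, so the pin is fully home. The fingers hold the knob and the loose things lie undisturbed, so I'll hand in.

```bash
python3 -c "
from workcell import r
s=r.get_state();print(s['t'],s['grip_force'],s['wrist_force']);print(r.hand_in())"
```

```text
6.975 17.00045487843454 [-5.20021759 -0.20119124  5.93496682]
the job is handed in; nothing more can be done
None
```

The section now stands in the next hole on the pan's side with the pin fully down and the knob still held at 17 N per finger; I handed the job in at about 7 s, and no verdict came back.

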